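Load and unlock the tube shaker

ROBOT

A 7-joint arm with a two-finger parallel gripper is mounted at the origin on the work surface. World frame = base frame: x ahead of the robot, y to its left, z up, the work surface at z = 0. Lengths are in m, angles in rad, forces in N, time in s.
With the tool pointing down it reaches from about 0.35 to 0.9 m from the base axis. Payload 19.9 kg.
Tool frame: the origin (TCP) lies midway between the tips of the shut fingers; the grasp point (between the pads) lies 19 mm behind it (tcp_to_grasp is the distance from the TCP to the grasp point, in m); z points along the fingers, y is the direction in which the jaws open and shut (so a half turn about z gives the same grasp; the last joint's range is limited). The gripper opens to 94 mm and grips with 3 to 60 N. Pads are 16 mm wide; open, the fingers measure 119 mm over their backs; the gripper's body (75 mm by 177 mm) begins 78 mm behind the grasp point.
Start: joints at [1.196, 0.417, -0.01, 1.614, 0.005, 1.111, -0.053], TCP at [0.205, -0.59, 0.205] pointing down, gripper open.
Joint ranges: [-2.81, 2.81], [-0.39, 2.02], [-1.27, 1.25], [0.06, 2.57], [-1.19, 4.33], [0.19, 2], [-2.82, 2.82]. Speed limits (rad/s): [1.89, 1.89, 2.39, 2.39, 3.01, 3.01, 3.01].

INTERFACE

Orientations are given as a unit quaternion [x, y, z, w].
In Python, from bench import * gives the robot as it stands. The module is installed in compiled form; this text tells all that it offers. Calls block until the motion is done:
- move_to(position, orientation): joint-space move of the TCP to a pose.
- line_to(position, speed=0.15, orientation=None, contact_N=None): straight line of the TCP; orientation=None keeps the orientation; speed is the mean speed in m/s. With contact_N (N) it stops when the force on the tool has changed by that much, and returns True; else False.
- move_joints(angles): joint-space move.
- command_gripper(opening, grasp_force=None): opening from 0.0 (shut) to 1.0 (fully open); grasp_force is the grip in N (None keeps the last); returns when the fingers have stopped.
- pause(seconds).
- ik(position, orientation): joint angles nearest the present ones, or None.
- get_obs(): the state.
- camera(name): name is "side" or "top" or "wrist"; returns (picture, depth): 480x640x3 uint8, red, green, blue; 480x640 float32, m along the optical axis (not along the pixel's ray), 0 where there is no reading.
- camera_params(name): a dict with "fx", "fy", "cx", "cy" (pixels), "cam_to_world" (4x4, takes a point from camera to world coordinates). Camera axes: x right, y down, z forward; pixel columns grow to the right and rows downward; lengths in m; the calibration is good to about 2 mm. A picture is of the moment at which its call begins: read the wrist's pose just before it. camera_params takes no time and is no camera call; for the wrist camera it gives the pose at the moment of the call.
A pose or a line that the arm cannot do raises PlanningError and nothing moves.
- hand_in(): hands the job in, once; it reports no verdict.
The state is a dict: "clock": time; "qpos": joint angles; "joint_velocities": joint speeds; "tau": joint torques, N m; "position": TCP position; "tool_rot": TCP orientation; "wrist_force": force on the tool from outside, world axes, zero at the start; "moment": the same for the moment, N m; "opening": opening from 0.0 (shut) to 1.0 (fully open).
Only numpy, scipy, OpenCV 4.12 (cv2) and the standard library are available. Lean on these libraries where they do the work, as an engineer would, in place of code of your own. Each camera call takes 0.05 s, during which the arm holds its last target.

TASK

Get the tube shaker ready to run: with its carriage still locked, lower the cradle plate onto the carriage's round and diamond locating pins until it lies flat on the deck, then lay every sample tube from the mat in a cradle of its own, caps in the long bays on the side of the locking pin. Only then draw the locking pin out of its bore, park it in the open notch beside the bore with its shank down in the slot and its knob outside close to the block, and slide the loaded carriage all the way to its far (run) end. Leave the other glassware and tools where they are, and put back whatever is knocked out of place on the way.

Things in the scene. Friction and masses are not known exactly. Their poses are not given: they have to be found in the camera images.
- notch (a point): Parking notch: level U-slot 14 mm wide, open on top (flared mouth, block top 22 mm over slot floor), in a fixed block 44 (x) by 28 mm (y) on the shaker's pin side, 120 mm along +x from the bore. Point: outer (+y) end of the slot, on the axis of a pin lying in it, 60 mm above the bench. Slot runs along y, 0 to -28 mm. Parked: shank in the slot, pin_knob at about (0, +17, 0) mm here, knob outwards.
- bore (a point): Mouth of the lock bore: centre of the outer (+y) face of a fixed aluminium cheek, 44 mm long, 20 mm thick, on the shaker's long side, 52 mm above the bench. Level bore, 14 mm in diameter, along y (+y is out; that way is free) through the cheek and an ear of the carriage. Axes are the shaker's: x along the carriage's travel.
- pin_knob (a point): Locking pin, grasped here: centre of its black knob (22 mm diameter, 32 mm long). A steel shank, 12 mm diameter, 40 mm long, leaves the knob towards -y (y = pin axis, shank to knob; may be rolled about it). 60 g, mostly shank. Starts fully home in the bore, level, knob outside; comes free when drawn straight out along +y by over 40 mm.
- lock_pin: The same pin; origin on its axis at the shoulder where knob meets shank, 16 mm from point pin_knob.
- carriage (a joint): Sliding carriage of the shaker, in m along the shaker's +x: 0 = loading position (robot's side), where the pin locks it; 0.050 = run position at the far stop. Sliding takes about 3 N; it stays where it is left.
- deck (a point): Centre of the carriage's flat top, 67 mm above the bench; 236 mm (x) by 92 mm (y). Two steel locating pins stand on it, 16 mm high (10 straight, 6 taper): a round one, 12 mm diameter, at x = -70 mm, y = 0 and a diamond one, 10 mm across, at x = +70 mm, y = 0. Axes as the shaker's; moves with the carriage.
- tab (a point): Grip point on the carriage's push tab, an upright grey tab on its -y side, 12 mm thick (x), 26 mm wide (y); the point is 15 mm below its top, 106 mm above the bench, 75 mm from the carriage's centre line. Moves with the carriage.
- plate: Loose aluminium cradle plate, 240 (x) by 114 (y) by 8 mm, 0.45 kg, with four tube cradles and a handle; origin: centre of its underside. At x = -70 mm a round through hole, 13.5 mm; at x = +70 mm a slot 17.5 (x) by 11.5 mm (y), both at y = 0. Seated: origin on point deck, x along the deck's x, flat. Starts flat on the bench, x roughly along world x.
- plate_handle (a point): Grip point on the plate's handle: an upright grey rib at the plate's centre, 12 mm thick (plate x), 44 mm wide (plate y), top 50 mm above the plate's underside; the point is 29 mm above the underside, near the centre of mass.
- cradle1 (a point): Cradle at plate x = -96, y = -9 mm: where a seated tube's _mid point lies, 28 mm above the plate's underside; tube along y, cap at the +y end in the long bay. White V saddles 6 mm thick at y = -27 and +27 mm from here, 30 mm wide at the top, 7 mm above this point; end stops at y = -42 and +60 mm, 2 mm above it. About 4 mm play along y; free for fingers between the saddles.
- cradle2 (a point): Cradle at plate x = -44, y = -9 mm: where a seated tube's _mid point lies, 28 mm above the plate's underside; tube along y, cap at the +y end in the long bay. White V saddles 6 mm thick at y = -27 and +27 mm from here, 30 mm wide at the top, 7 mm above this point; end stops at y = -42 and +60 mm, 2 mm above it. About 4 mm play along y; free for fingers between the saddles.
- cradle3 (a point): Cradle at plate x = 44, y = -9 mm: where a seated tube's _mid point lies, 28 mm above the plate's underside; tube along y, cap at the +y end in the long bay. White V saddles 6 mm thick at y = -27 and +27 mm from here, 30 mm wide at the top, 7 mm above this point; end stops at y = -42 and +60 mm, 2 mm above it. About 4 mm play along y; free for fingers between the saddles.
- cradle4 (a point): Cradle at plate x = 96, y = -9 mm: where a seated tube's _mid point lies, 28 mm above the plate's underside; tube along y, cap at the +y end in the long bay. White V saddles 6 mm thick at y = -27 and +27 mm from here, 30 mm wide at the top, 7 mm above this point; end stops at y = -42 and +60 mm, 2 mm above it. About 4 mm play along y; free for fingers between the saddles.
- tube1_mid (a point): Sample tube (two to four are present, absent ones read None): closed glass barrel 20 mm diameter, 76 mm long, then a grey hexagonal cap 24 mm across flats, 18 mm long; 45 g. Point: middle of the barrel, on its axis; y along the tube towards the cap; may be rolled about it. Starts lying on a black mat 3 mm thick, cap roughly to world +y.
- tube2_mid (a point): Sample tube (two to four are present, absent ones read None): closed glass barrel 20 mm diameter, 76 mm long, then a grey hexagonal cap 24 mm across flats, 18 mm long; 45 g. Point: middle of the barrel, on its axis; y along the tube towards the cap; may be rolled about it. Starts lying on a black mat 3 mm thick, cap roughly to world +y.
- tube3_mid (a point): Sample tube (two to four are present, absent ones read None): closed glass barrel 20 mm diameter, 76 mm long, then a grey hexagonal cap 24 mm across flats, 18 mm long; 45 g. Point: middle of the barrel, on its axis; y along the tube towards the cap; may be rolled about it. Starts lying on a black mat 3 mm thick, cap roughly to world +y.
- tube4_mid (a point): Sample tube (two to four are present, absent ones read None): closed glass barrel 20 mm diameter, 76 mm long, then a grey hexagonal cap 24 mm across flats, 18 mm long; 45 g. Point: middle of the barrel, on its axis; y along the tube towards the cap; may be rolled about it. Starts lying on a black mat 3 mm thick, cap roughly to world +y.
- tube1_cap (a point): Centre of tube1's cap, 47 mm from its _mid point along the tube.
- tube2_cap (a point): Centre of tube2's cap, 47 mm from its _mid point along the tube.
- tube3_cap (a point): Centre of tube3's cap, 47 mm from its _mid point along the tube.
- tube4_cap (a point): Centre of tube4's cap, 47 mm from its _mid point along the tube.
- beaker: Bystander: glass beaker, 68 mm across, 90 mm high, origin under its centre. Leave alone.
- wash_bottle: Bystander: white plastic bottle, 60 mm across, 150 mm high, origin under its centre. Leave alone.
- spatula: Bystander: steel lab spatula, 180 mm long, lying on the bench. Leave alone.

How it is judged:
By the outcome, as a careful person would: the job done as asked, in the order asked, and still so for the second after the job is handed in, with the robot touching nothing.
Of tube1, tube2, tube3, tube4 only 2 to 4 are there at a start; the rules pass over those that are not, and their reading is None.
At some moment in a run one of tube1, tube2, tube3, tube4 may be knocked a few centimetres aside while the robot is not near it.
Once in a run the grip may slacken for a moment while it holds something.
It also fails if it takes over 210 s, if anything falls off the work surface, if the arm or the gripper's body presses on something with over 40 N, if the wrist force passes 120 N, or if a joint passes its speed limit or range.

## Working session

There is one attempt and no reset: what is moved stays moved. The work goes in short steps, each a Python script; the robot and the scene stay as the last script left them, time stands still between calls to the robot, and variables do not carry over. Pictures are saved under pics/ and viewed, and the job is handed in when it is done.

```bash
mkdir -p pics; ls
python3 - <<'E'
from bench import *
import cv2,numpy as np
o=get_obs();print(o)
for n in ["side","top","wrist"]:
    p=camera_params(n);im,d=camera(n)
    cv2.imwrite(f"pics/a_{n}.png",im[:,:,::-1]);np.save(f"pics/a_{n}_d.npy",d)
    print(n,p['fx'],p['fy'],p['cx'],p['cy'],np.round(p['cam_to_world'],3).tolist(),(d>0).mean())
E
```

```text
pics
{'clock': 0.0, 'qpos': array([ 1.19551231,  0.41795372, -0.0102987 ,  1.61419172,  0.00470807,
        1.11069353, -0.05299707]), 'joint_velocities': array([ 7.50057864e-04, -2.65073382e-04,  1.50831855e-03,  7.49148779e-04,
       -1.35938325e-03,  2.72014949e-05,  4.60378548e-04]), 'tau': array([-1.38127434e-04, -8.51255822e+01,  6.39524739e-01, -4.25999057e+01,
       -4.87163058e-02,  1.86588778e-02,  1.52956527e-04]), 'position': array([ 0.20461902, -0.5901473 ,  0.20483058]), 'tool_rot': array([ 9.86104733e-01,  1.66123693e-01, -1.50782603e-04, -5.92528372e-04]), 'wrist_force': array([-0.31060863,  0.60887213, -0.95367131]), 'moment': array([-0.05825493,  0.00535189, -0.03455037]), 'opening': 1.0035009943454225}
side 561.2417910504788 561.2417910504788 311.16860569783086 244.78672858780317 [[-0.864, -0.246, 0.44, -0.022], [-0.504, 0.432, -0.748, 1.029], [-0.006, -0.868, -0.497, 0.781], [0.0, 0.0, 0.0, 1.0]] 0.9960774739583333
top 518.0454741879103 518.0454741879103 307.23584956445194 235.18846076331639 [[0.004, -0.997, 0.082, 0.495], [-1.0, -0.004, -0.001, 0.005], [0.002, -0.082, -0.997, 1.199], [0.0, 0.0, 0.0, 1.0]] 0.9958138020833334
wrist 398.66185720315434 398.66185720315434 316.0889312464985 240.05890283062234 [[0.328, -0.919, -0.221, 0.268], [-0.945, -0.319, -0.074, -0.568], [-0.002, 0.233, -0.973, 0.385], [0.0, 0.0, 0.0, 1.0]] 0.9960709635416667
```

View pics/a_top.png

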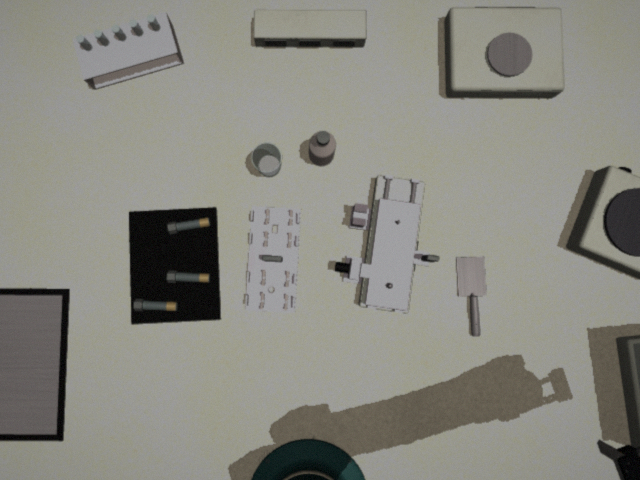

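View pics/a_side.png

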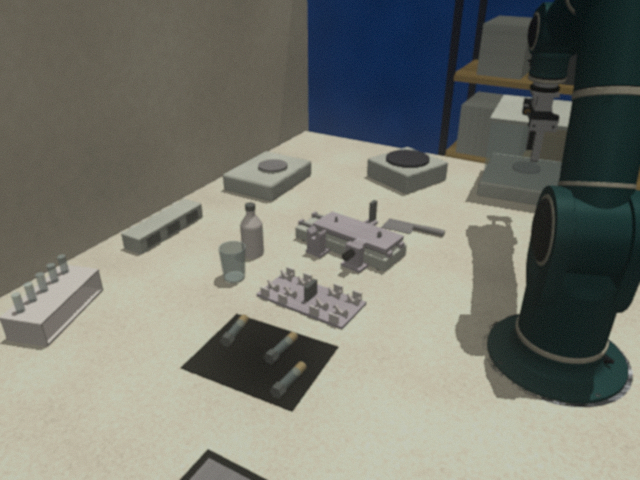

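View pics/a_wrist.png

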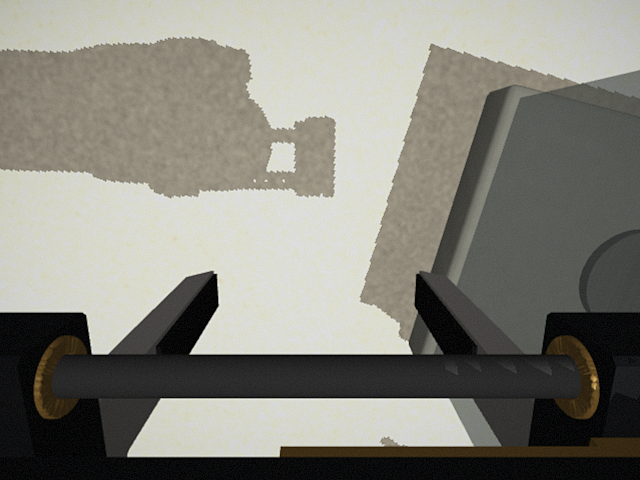

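The top view shows three tubes on the mat, around (190,225), (190,277) and (155,305), with the cap end still to be identified. The plate is at (272,259) and the shaker at (393,245), with its knob at (340,266), notch at (357,215) and tab at (427,258). I'll enlarge these parts and get coarse 3D positions.

```bash
cat > h.py <<'E'
from bench import *
import numpy as np, cv2
from scipy.spatial.transform import Rotation as R
G=0.019
def q(a): return [float(np.cos(a/2)),float(np.sin(a/2)),0.,0.]   # tool down, tool x at yaw a
def snap(n,tag=None):
    p=camera_params(n); im,d=camera(n)
    if tag: cv2.imwrite(f"pics/{tag}.png",im[:,:,::-1]); np.savez(f"pics/{tag}.npz",im=im,d=d,**{k:np.array(v) for k,v in p.items()})
    return im,d,p
def cloud(d,p):
    v,u=np.mgrid[0:480,0:640]
    c=np.stack([(u-p['cx'])/p['fx']*d,(v-p['cy'])/p['fy']*d,d],-1)
    T=np.array(p['cam_to_world']); return c@T[:3,:3].T+T[:3,3]
def ray(u,v,p,z):
    T=np.array(p['cam_to_world']); r=T[:3,:3]@np.array([(u-p['cx'])/p['fx'],(v-p['cy'])/p['fy'],1.])
    return T[:3,3]+r*(z-T[2,3])/r[2]
def proj(P,p):
    T=np.array(p['cam_to_world']); c=(np.asarray(P)-T[:3,3])@T[:3,:3]
    return c[...,0]/c[...,2]*p['fx']+p['cx'],c[...,1]/c[...,2]*p['fy']+p['cy']
def load(tag):
    z=np.load(f"pics/{tag}.npz"); return z['im'],z['d'],{k:z[k] for k in ['fx','fy','cx','cy','cam_to_world']}
def st(s=''):
    o=get_obs(); print(s,'t%.1f'%o['clock'],np.round(o['position'],4),'F',np.round(o['wrist_force'],1),'open %.3f'%o['opening'],'M',np.round(o['moment'],2)); return o
E
python3 - <<'E'
from h import *
im,d,p=snap("top","b_top"); C=cloud(d,p)
for n,(u,v) in dict(knob=(340,266),notch=(357,215),tab=(427,258),handle=(272,258),plate=(272,215),pinA=(390,286),pinB=(396,222),deck=(394,250),t1=(185,227),t2=(185,277),t3=(155,305),mat=(150,250),bench=(330,350)).items():
    print(n,np.round(C[v,u],3))
a=cv2.resize(im[190:330,120:450],None,fx=2.4,fy=2.4,interpolation=cv2.INTER_CUBIC);cv2.imwrite("pics/b_zoom.png",a[:,:,::-1])
for a in (-90,90):
  for P in [(0.45,0,.35),(0.45,0.27,.35),(.5,-.2,.35),(.42,.32,.03)]:
    j=ik(P,q(np.radians(a)));print(a,P,None if j is None else np.round(j,2))
E
```

```text
knob [ 0.521 -0.068  0.066]
notch [ 0.635 -0.107  0.053]
tab [ 0.537 -0.246  0.12 ]
handle [0.539 0.081 0.053]
plate [0.64  0.085 0.01 ]
pinA [ 0.479 -0.175  0.083]
pinB [ 0.618 -0.191  0.073]
deck [ 0.557 -0.187  0.067]
t1 [0.609 0.281 0.027]
t2 [0.495 0.005 1.199]
t3 [0.433 0.345 0.025]
mat [0.558 0.367 0.001]
bench [ 0.331 -0.05  -0.001]
-90 (0.45, 0, 0.35) None
-90 (0.45, 0.27, 0.35) [ 0.31  0.26 -1.09  1.63  0.24  1.39  2.33]
-90 (0.5, -0.2, 0.35) [-0.56  0.26  1.08  1.65 -0.23  1.37 -2.59]
-90 (0.42, 0.32, 0.03) [ 0.11  0.79 -1.09  1.96  0.87  0.96  1.72]
90 (0.45, 0, 0.35) [ 0.67  0.   -0.74  1.8   0.    1.34 -0.06]
90 (0.45, 0.27, 0.35) [ 0.18  0.22 -0.91  1.64  0.18  1.37 -0.76]
90 (0.5, -0.2, 0.35) [ 0.74  0.19 -0.49  1.62  0.09  1.36  0.24]
90 (0.42, 0.32, 0.03) [-0.09  0.63 -0.78  1.96  0.61  0.8  -1.22]
```

View pics/b_zoom.png

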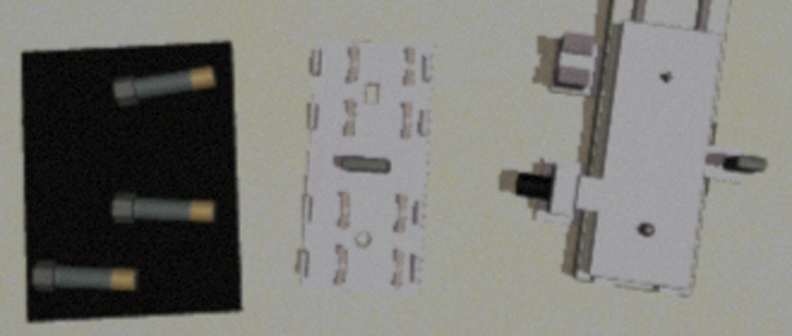

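Run:
```python
from h import *
a=np.radians(90-6.6); c=np.array([.549,-.183]); 
t=c-0.066*np.array([np.cos(a),np.sin(a)])
move_to([*t,.19],q(a)); pause(.3);st(); snap("wrist","c_deck")
a=np.radians(88);c=np.array([.54,.083]);t=c-0.066*np.array([np.cos(a),np.sin(a)])
move_to([*t,.135],q(a)); pause(.3);st(); snap("wrist","c_plate")
st()
```

```text
t2.2 [ 0.5413 -0.2489  0.19  ] F [-0.2  0.8 -0.8] open 1.000 M [ 0.01 -0.11 -0.02]
 t3.7 [0.5379 0.0163 0.1351] F [-0.3  0.2  0.4] open 0.999 M [-0.02 -0.13  0.03]
 t3.7 [0.5378 0.0165 0.135 ] F [1.4 0.  0.4] open 1.000 M [ 0.01 -0.09 -0.01]
```

View pics/c_deck.png

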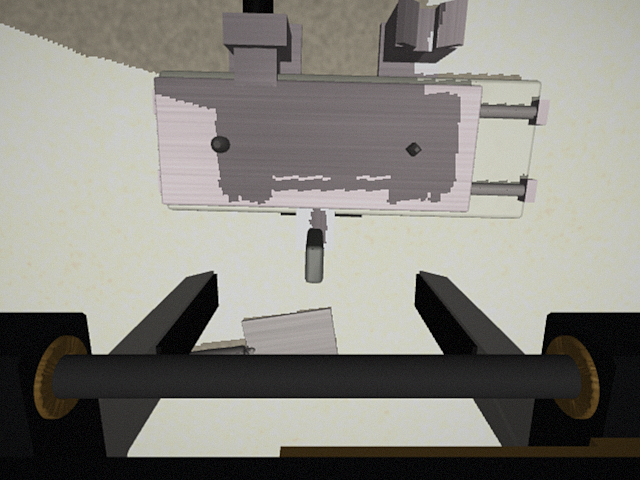

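View pics/c_plate.png

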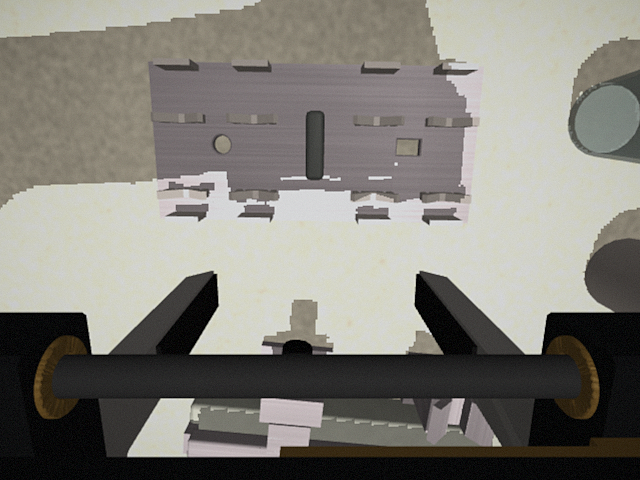

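Run:
```python
from h import *
im,d,p=load("c_deck")
im2,d2,p2=load("c_plate")
def z(im,u,v,r=16): return cv2.resize(im[v-r:v+r,u-r:u+r],(380,380),interpolation=cv2.INTER_NEAREST)
a=np.vstack([np.hstack([z(im,220,145),z(im,413,149)]),np.hstack([z(im2,222,145),z(im2,408,147)])])
cv2.imwrite("pics/c_z.png",a[:,:,::-1][:, :]) ; cv2.imwrite("pics/c_z.png",cv2.resize(a,(600,600))[:,:,::-1])
C=cloud(d,p);C2=cloud(d2,p2)
for u,v in [(220,145),(220,137),(413,149),(300,160),(440,180),(314,265),(260,30),(430,40),(262,8),(312,236)]: print((u,v),np.round(C[v,u],4))
print()
for u,v in [(222,145),(408,147),(315,150),(315,115),(315,175),(200,150),(450,150),(270,150)]: print((u,v),np.round(C2[v,u],4))
```

```text
(220, 145) [ 0.4821 -0.1742  0.0833]
(220, 137) [ 0.4819 -0.1687  0.0785]
(413, 149) [ 0.6165 -0.1926  0.0819]
(300, 160) [ 0.5358 -0.1914  0.0688]
(440, 180) [ 0.6387 -0.2183  0.0674]
(314, 265) [ 0.5388 -0.2574  0.1213]
(260, 30) [ 0.5193 -0.1007  0.0685]
(430, 40) [ 0.6393 -0.1181  0.056 ]
(262, 8) [ 0.5222 -0.0854  0.0625]
(312, 236) [ 0.5387 -0.2448  0.0912]

(222, 145) [0.4684 0.0863 0.0021]
(408, 147) [0.6105 0.0797 0.0017]
(315, 150) [0.5394 0.0805 0.0508]
(315, 115) [0.5402 0.1021 0.0515]
(315, 175) [0.5388 0.0645 0.0505]
(200, 150) [0.4533 0.0832 0.0093]
(450, 150) [0.6406 0.0764 0.0084]
(270, 150) [0.5054 0.0813 0.0078]
```

View pics/c_z.png

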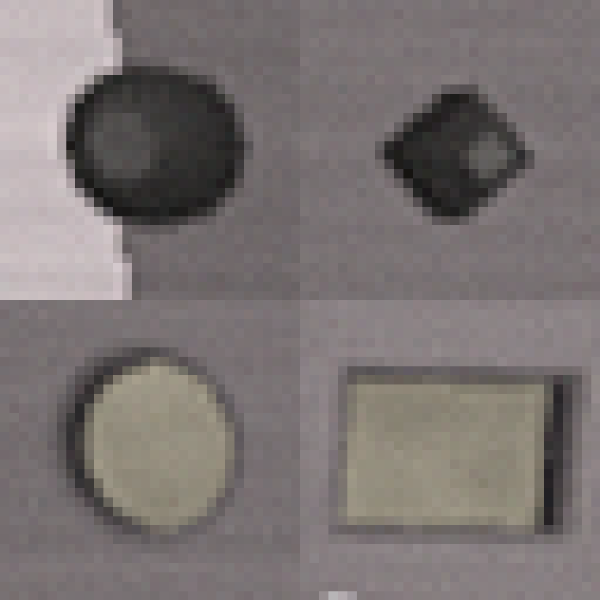

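The pin tips sit at about (216.5,144.3) and (416.8,149.0), the hole at (221.6,143.4) and the slot at (408.4,146.6). I'll cast rays through these and check the spacing.

Run:
```python
from h import *
im,d,p=load("c_deck"); im2,d2,p2=load("c_plate")
A=ray(216.5,144.3,p,.083);B=ray(416.8,149.0,p,.083)
A2=ray(221.6,143.4,p2,.008);B2=ray(408.35,146.6,p2,.008)
def rep(A,B):
    v=(B-A)[:2]; print(np.round(A,4),np.round(B,4),'len',np.linalg.norm(v),'yaw',np.degrees(np.arctan2(v[1],v[0])),'mid',np.round((A+B)/2,4))
rep(A,B);rep(A2,B2)
# top view check
im3,d3,p3=load("b_top")
def blob(m,box):
    u0,v0,u1,v1=box; n,l,s,c=cv2.connectedComponentsWithStats(m[v0:v1,u0:u1].astype(np.uint8)); i=1+np.argmax(s[1:,4]); return c[i]+[u0,v0],s[i]
g=im3.max(2)
for b in [(383,280,397,293),(390,216,403,228)]:
    c,s=blob(g<80,b);print(c,s,ray(*c,p3,.077))
# side view reprojection of measured points
for n,T in (("side",camera_params("side")),("top",p3)):
    print(n,[np.round(proj(X,T),1).tolist() for X in (A,B,A2,B2)])
# handle in plate view: dark mask
c,s=blob(im2.max(2)<75,(290,100,340,190)); print('handle',c,s,ray(*c,p2,.050))
# handle by depth
C2=cloud(d2,p2); m=(C2[...,2]>.044)&(C2[...,2]<.056)&(C2[...,1]>.04)&(C2[...,1]<.13)&(abs(C2[...,0]-.54)<.03)
P=C2[m];print('handle top',P.mean(0),P.min(0),P.max(0))
m=(C2[...,2]>.004)&(C2[...,2]<.012)&(C2[...,1]>.0)&(C2[...,0]<.68); print('plate z',np.median(C2[m][:,2]))
```

```text
[ 0.4797 -0.1735  0.083 ] [ 0.6188 -0.1929  0.083 ] len 0.14050974723715884 yaw -7.94601722277713 mid [ 0.5493 -0.1832  0.083 ]
[0.4695 0.0874 0.008 ] [0.6094 0.08   0.008 ] len 0.1400101719039017 yaw -3.0179356592588342 mid [0.5394 0.0837 0.008 ]
[388.         285.07692308] [ 3  3  5  5 13] [ 0.48039613 -0.1712015   0.077     ]
[396.6 221.8] [6 5 2 3 5] [ 0.61773913 -0.19117085  0.077     ]
side [[378.8, 230.7], [335.3, 215.8], [334.7, 306.4], [285.6, 288.0]]
top [[389.5, 285.5], [397.9, 221.0], [270.3, 289.0], [274.1, 228.2]]
handle [314.19446922 145.72881356] [  16   11   18   69 1121] [0.53899649 0.08324085 0.05      ]
handle top [0.53940191 0.08356874 0.05046393] [0.53283194 0.06098198 0.04629684] [0.54598737 0.10490168 0.05299204]
plate z 0.009012765889192087
```

Run:
```python
import cv2
im=cv2.imread("pics/a_side.png")
cv2.imwrite("pics/side_z.png",cv2.resize(im[200:400,180:420],(720,600),interpolation=cv2.INTER_CUBIC))
```

```text
(no output)
```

View pics/side_z.png

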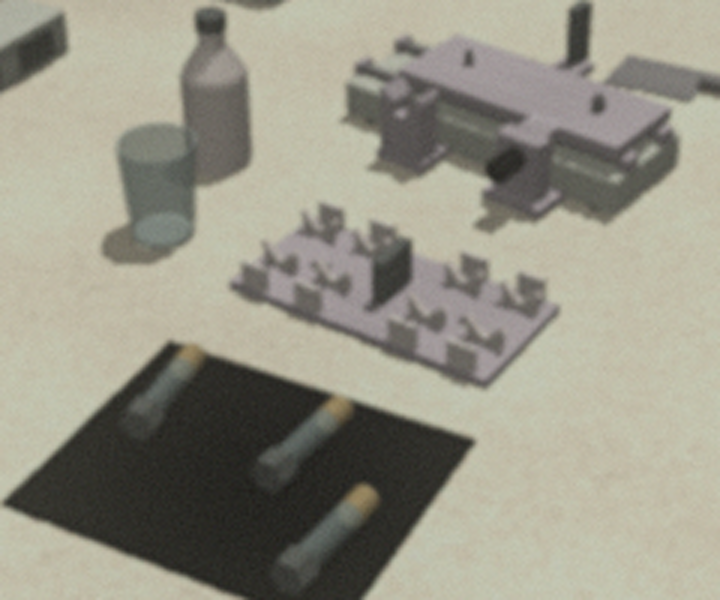

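The hole spacing measures 140.0 mm and the pin spacing 140.5 mm. Deck yaw is -7.95° and plate yaw -3.0°, and the top and side views agree to within about 2 mm. I'll grasp the handle and look again with the plate in hand.

Run:
```python
from h import *
a=np.radians(90-3.02); 
command_gripper(.35,50)
move_to([.5394,.0837,.09],q(a)); line_to([.5394,.0837,.013],.1); st()
command_gripper(0,50); st('grip')
line_to([.5394,.0837,.14],.12); pause(.4); st('lift'); snap("wrist","d_hand")
```

```text
t6.1 [0.5398 0.0838 0.0135] F [-0.  -0.2  0.3] open 0.349 M [-0.04 -0.11  0.04]
grip t6.5 [0.5396 0.0837 0.0133] F [-0.2 -0.1  6.4] open 0.125 M [-0.17  0.25  0.04]
lift t8.2 [0.5394 0.0837 0.1399] F [-0.5 -0.7 -6.5] open 0.119 M [ 0.02 -0.06  0.03]
```

View pics/d_hand.png

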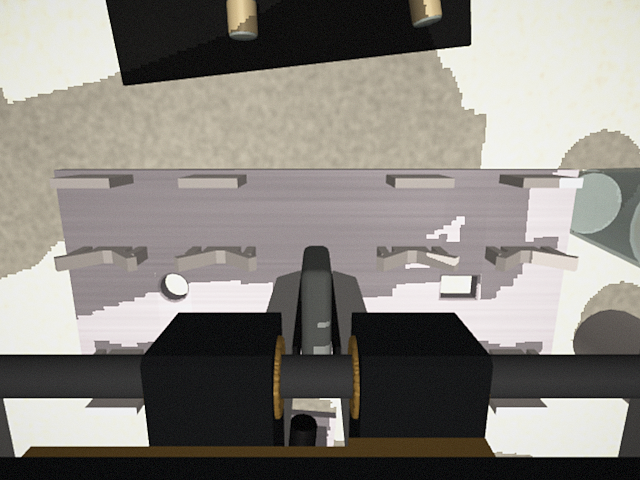

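Run:
```python
from h import *
im,d,p=load("d_hand"); C=cloud(d,p)
def z(im,u,v,r=24): return cv2.resize(im[v-r:v+r,u-r:u+r],(384,384),interpolation=cv2.INTER_NEAREST)
a=np.hstack([z(im,175,287),z(im,460,287)]);cv2.imwrite("pics/d_z.png",a[:,:,::-1])
for u,v in [(150,280),(200,225),(300,220),(420,220),(540,300),(100,300),(220,300)]: print(np.round(C[v,u],4))
```

```text
[0.4584 0.0912 0.135 ]
[0.4864 0.1173 0.1361]
[0.5335 0.1171 0.1352]
[0.5894 0.1145 0.1372]
[0.6497 0.0705 0.1346]
[0.4327 0.0825 0.136 ]
[0.4917 0.0793 0.1358]
```

View pics/d_z.png

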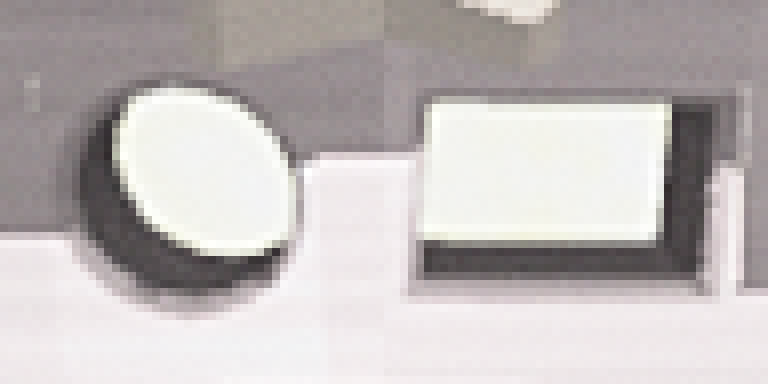

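Run:
```python
from h import *
im,d,p=load("d_hand")
def rep(A,B):
    v=(B-A)[:2]; print(np.round(A,4),np.round(B,4),'len',np.linalg.norm(v),'yaw',np.degrees(np.arctan2(v[1],v[0])),'mid',np.round((A+B)/2,4))
for dx in (-.7,0,.7): rep(ray(174,286.5,p,.135),ray(459.4+dx,286.4,p,.135))
rep(ray(174,286.5,p,.136),ray(459.4,286.4,p,.136))
```

```text
[0.4697 0.0872 0.135 ] [0.6092 0.0799 0.135 ] len 0.13969466415612458 yaw -2.9747934841803625 mid [0.5394 0.0836 0.135 ]
[0.4697 0.0872 0.135 ] [0.6095 0.0799 0.135 ] len 0.1400379316419943 yaw -2.9748456516997495 mid [0.5396 0.0836 0.135 ]
[0.4697 0.0872 0.135 ] [0.6099 0.0799 0.135 ] len 0.1403811981810219 yaw -2.974897563950766 mid [0.5398 0.0836 0.135 ]
[0.4701 0.0875 0.136 ] [0.6091 0.0803 0.136 ] len 0.13928109055140553 yaw -2.9748456516997437 mid [0.5396 0.0839 0.136 ]
```

Run:
```python
from h import *
a=np.radians(82.0); x,y=.5492,-.1832
move_to([x,y,.15],q(a)); line_to([x,y,.104],.1); pause(.4); st('hover'); snap("wrist","e_hov")
```

```text
hover t10.2 [ 0.5493 -0.1833  0.1043] F [-0.4  1.1 -5.6] open 0.120 M [-0.05 -0.06 -0.03]
```

View pics/e_hov.png

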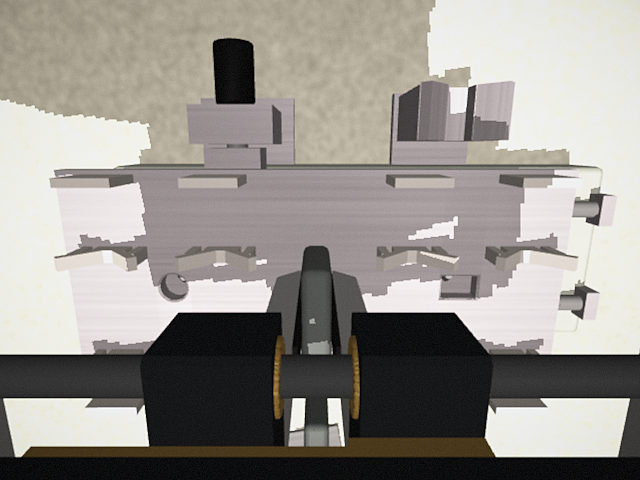

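The plate hovers over the deck with its hole at (174,287) and slot at (459,286), in the same place in the hand as before. I'll lower it under contact.

Run:
```python
from h import *
o=get_obs();x,y=.5492,-.1832
r=line_to([x,y,.0785],.02,contact_N=10); o=st(r); pause(.2);st(); snap("wrist","f_down")
```

```text
True t11.4 [ 0.5494 -0.1832  0.0803] F [0.7 0.1 6.3] open 0.124 M [-0.08 -0.25 -0.01]
 t11.6 [ 0.5494 -0.1832  0.0803] F [1.5 0.5 6.3] open 0.124 M [-0.07 -0.23  0.03]
```

View pics/f_down.png

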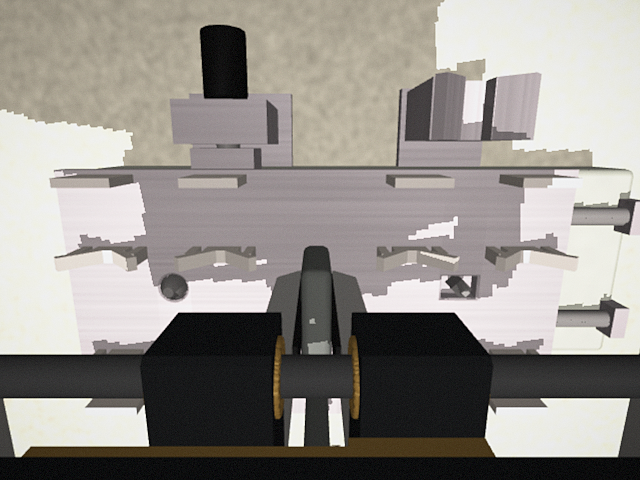

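Contact came at TCP z 0.0803, so the underside is at about 67 mm. Both pins show in the hole and slot, so it's seated. I'll release, check from above, and survey the tubes.

Run:
```python
from h import *
command_gripper(.35); line_to([.5492,-.1832,.16],.15); st()
a=np.radians(82.0); c=np.array([.5492,-.1832]); t=c-0.066*np.array([np.cos(a),np.sin(a)])
move_to([*t,.21],q(a)); pause(.3);st(); snap("wrist","g_deck")
command_gripper(.45)
t=np.array([.53,.30])-[0,.066]
move_to([*t,.16],q(np.pi/2)); pause(.3);st(); snap("wrist","g_tubes"); snap("top","g_top")
```

```text
t12.9 [ 0.5487 -0.1832  0.1593] F [0.1 0.5 0. ] open 0.350 M [-0.01 -0.07  0.06]
 t13.6 [ 0.54   -0.2477  0.2094] F [0.6 0.5 0.8] open 0.345 M [ 0.02 -0.04  0.  ]
 t16.1 [0.5302 0.2336 0.16  ] F [-0.3  1.2 -0.7] open 0.456 M [ 0.   -0.08 -0.04]
```

View pics/g_deck.png

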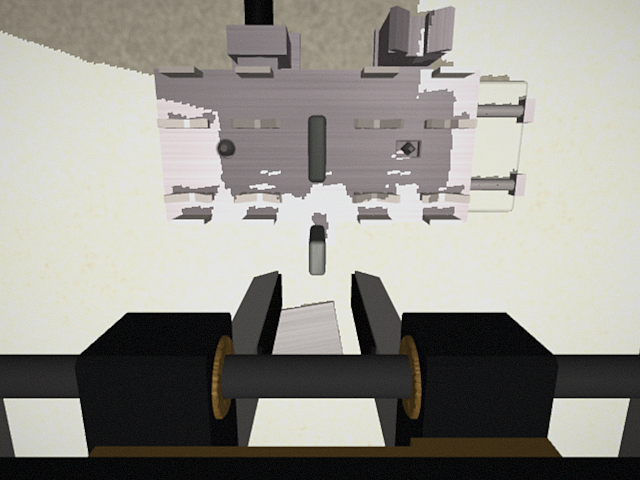

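View pics/g_tubes.png

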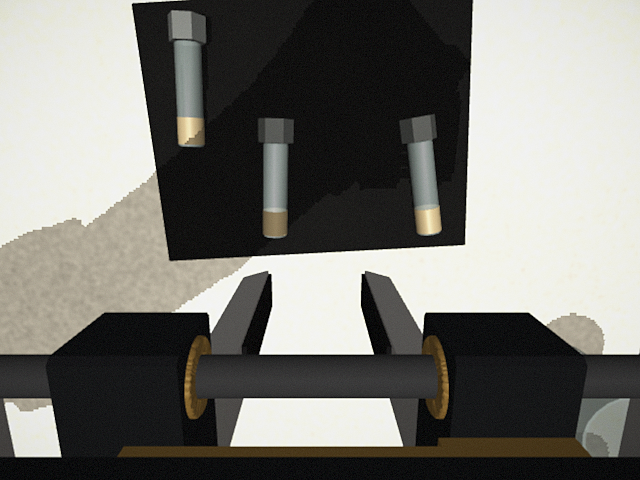

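```bash
cat >> h.py <<'E'
def tubes(im,p,d,vmax=262,zax=0.0145,dbg=None):
    """mask of bright things inside the black mat -> list of (mid xy, yaw of cap direction from world +y, length)"""
    g=im.max(2)
    dark=(g<45).astype(np.uint8); dark[vmax:]=0
    n,l,s,c=cv2.connectedComponentsWithStats(dark); i=1+np.argmax(s[1:,4])
    cs,_=cv2.findContours((l==i).astype(np.uint8),cv2.RETR_EXTERNAL,cv2.CHAIN_APPROX_NONE)
    hull=cv2.convexHull(max(cs,key=cv2.contourArea)); mat=np.zeros_like(dark); cv2.fillPoly(mat,[hull],1)
    mat=cv2.erode(mat,np.ones((5,5)))
    m=((g>58)&(mat>0)).astype(np.uint8); m=cv2.morphologyEx(m,cv2.MORPH_OPEN,np.ones((3,3)))
    n,l,s,c=cv2.connectedComponentsWithStats(m); out=[]
    for k in range(1,n):
        if s[k,4]<600: continue
        v,u=np.nonzero(l==k)
        P=np.array([ray(a,b,p,zax)[:2] for a,b in zip(u,v)])
        mu=P.mean(0); w=np.linalg.svd(P-mu,full_matrices=False)[2][0]; w=w*np.sign(w[1])
        t=(P-mu)@w; lo,hi=np.percentile(t,[.3,99.7]); 
        # cross centre from the barrel only
        nrm=np.array([w[1],-w[0]]); sN=(P-mu)@nrm
        ts=np.linspace(lo+.012,lo+.066,8); cc=[np.median(sN[abs(t-q_)<.004]) for q_ in ts]
        k1,k0=np.polyfit(ts,cc,1); w2=w+k1*nrm; w2/=np.linalg.norm(w2)
        base=mu+w*lo+nrm*(k0+k1*lo); mid=base+.038*w2*1.0
        wid=np.median([np.ptp(sN[abs(t-q_)<.003]) for q_ in ts])
        out.append((mid,np.arctan2(-w2[0],w2[1]),hi-lo,wid))
        if dbg: print('px',s[k,:4],'mid',np.round(mid,4),'yaw %.1f'%np.degrees(out[-1][1]),'len %.4f wid %.4f'%(hi-lo,wid))
    return out
E
python3 - <<'E'
from h import *
for t in ("g_tubes","g_top"):
    im,d,p=load(t); print(t); r=tubes(im,p,d,vmax=262 if t=="g_tubes" else 400,dbg=1)
im,d,p=load("g_tubes");C=cloud(d,p)
for uv in [(188,75),(275,175),(424,170),(300,60),(188,25),(275,130),(420,128)]: print(uv,np.round(C[uv[1],uv[0]],4))
im,d,p=load("g_deck");C=cloud(d,p)
for uv in [(180,150),(450,150),(317,150),(300,200),(226,147),(275,180),(360,130)]: print(uv,np.round(C[uv[1],uv[0]],4))
E
```

```text
g_tubes
px [168  10  38 137] mid [0.4316 0.3384] yaw -2.3 len 0.0974 wid 0.0195
px [408 115  34 121] mid [0.6186 0.2657] yaw 9.4 len 0.0955 wid 0.0196
px [263 118  30 121] mid [0.4964 0.2639] yaw -1.6 len 0.0957 wid 0.0192
g_top
px [217 225  45 114] mid [0.3945 0.1295] yaw -58.4 len 0.2692 wid 0.0196
(188, 75) [0.4354 0.3515 0.0248]
(275, 175) [0.4979 0.2782 0.0243]
(424, 170) [0.6141 0.2821 0.0259]
(300, 60) [0.5176 0.3658 0.004 ]
(188, 25) [0.4388 0.3844 0.0277]
(275, 130) [0.4993 0.312  0.03  ]
(420, 128) [0.6083 0.3134 0.029 ]
(180, 150) [ 0.4452 -0.1701  0.0764]
(450, 150) [ 0.65   -0.1986  0.0767]
(317, 150) [ 0.5492 -0.1841  0.1189]
(300, 200) [ 0.5306 -0.221   0.0754]
(226, 147) [ 0.4823 -0.173   0.0843]
(275, 180) [ 0.5136 -0.2027  0.0758]
(360, 130) [ 0.5835 -0.1745  0.0762]
```

Run:
```python
from h import *
im,d,p=load("g_top")
im0,_,p0=load("b_top")
for (ub,vb,uc,vc) in [(210,278,167,276.5),(208.5,222,167,228),(177.5,306,134,305)]:
    b=ray(ub,vb,p0,.014);c=ray(uc,vc,p0,.014);w=(c-b)/np.linalg.norm(c-b);print('base',np.round(b,3),'cap',np.round(c,3),np.linalg.norm(c-b),'mid',np.round((b+c)/2-.009*w,4))
cv2.imwrite("pics/g_topz.png",cv2.resize(im[190:330,120:450],None,fx=2.4,fy=2.4,interpolation=cv2.INTER_CUBIC)[:,:,::-1])
```

```text
base [0.494 0.225 0.014] cap [0.497 0.323 0.014] 0.09811066585933176 mid [0.4953 0.2647 0.014 ]
base [0.622 0.231 0.014] cap [0.608 0.326 0.014] 0.0961016262089385 mid [0.6166 0.2692 0.014 ]
base [0.43  0.297 0.014] cap [0.432 0.396 0.014] 0.09874425348666137 mid [0.4312 0.3375 0.014 ]
```

View pics/g_topz.png

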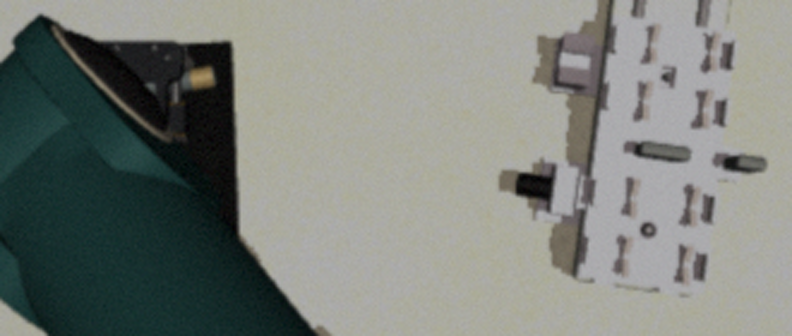

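Three tubes are present, and the wrist and top views agree to within 2–3 mm. I'll write the pick-and-place with a fresh look before every grasp, then run the first tube.

```bash
cat >> h.py <<'E'
PO=np.array([.5492,-.1832]); PY=np.radians(-7.95)
def plate_pt(x,y): 
    c,s=np.cos(PY),np.sin(PY); return PO+np.array([c*x-s*y,s*x+c*y])
def survey(tag,xy=(.53,.30)):
    move_to([xy[0],xy[1]-.066,.16],q(np.pi/2)); pause(.3)
    im,d,p=snap("wrist",tag); r=tubes(im,p,d,dbg=1); 
    out=[]
    for mid,yaw,L,w in r:
        wv=np.array([-np.sin(yaw),np.cos(yaw)]); out.append((mid+wv*(L-.094)/2,yaw,L,w))
    return out
def pick(mid,yaw,tag):
    a=np.pi/2+yaw
    command_gripper(.45,30); move_to([*mid,.07],q(a)); 
    r=line_to([*mid,.0055],.1,contact_N=8); st(f'at tube {r}')
    command_gripper(0,30); o=st('gripped')
    line_to([*mid,.17],.2); o=st('lifted'); snap("wrist",tag)
    return o['opening']
def place(cx,tag,dy=0.):
    a=np.pi/2+PY; t=plate_pt(cx,-.009+dy)
    move_to([*t,.17],q(a)); o=st('over cradle')
    assert o['opening']>.15
    line_to([*t,.10],.15); r=line_to([*t,.0845],.03,contact_N=4); st(f'set {r}')
    command_gripper(.33); line_to([*t,.17],.15); st('rel'); 
    move_to([*(t-[0,.066]),.22],q(a)); pause(.2); snap("wrist",tag)
E
python3 - <<'E'
from h import *
im,d,p=load("g_tubes"); r=[x for x in tubes(im,p,d)]
mid,yaw,L,w=r[2]; mid=mid+np.array([-np.sin(yaw),np.cos(yaw)])*(L-.094)/2
print(mid,yaw); pick(mid,yaw,"h_pick1")
E
```

```text
[0.49642132 0.26471222] -0.02717618621910243
at tube False t17.7 [0.4967 0.265  0.0059] F [-0.1 -0.5  1.3] open 0.449 M [-0.07 -0.07  0.  ]
gripped t18.2 [0.4966 0.2648 0.0057] F [-0.2 -0.9  3.4] open 0.203 M [-0.18 -0.11 -0.01]
lifted t19.2 [0.4959 0.2643 0.1689] F [-0.4  0.1 -0.4] open 0.203 M [-0.03 -0.03 -0.  ]
```

View pics/h_pick1.png

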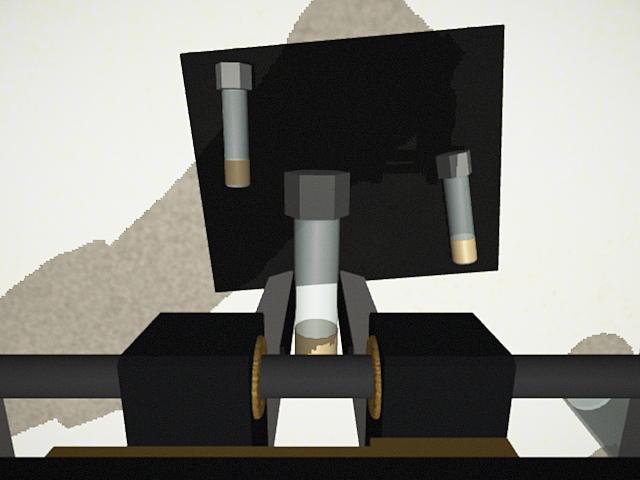

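Run:
```python
from h import *
im,d,p=load("h_pick1")
for v,h in ((171,.178),(219,.178),(219,.168)): print(v,ray(317,v,p,h)-np.array([.4959,.2643,0]))
place(.096,"h_place1")
```

```text
171 [0.0019719  0.05662292 0.178     ]
219 [0.00142317 0.03598729 0.178     ]
219 [0.0013786  0.03415212 0.168     ]
over cradle t21.0 [ 0.6434 -0.2036  0.1702] F [ 0.5  0.  -0.5] open 0.200 M [-0.03 -0.08 -0.04]
set True t22.1 [ 0.6433 -0.2055  0.0866] F [-0.3  0.7  4.9] open 0.202 M [-0.15 -0.07 -0.03]
rel t23.2 [ 0.6426 -0.2054  0.1691] F [ 0.  -0.3 -0.7] open 0.329 M [-0.05 -0.11 -0.05]
```

View pics/h_place1.png

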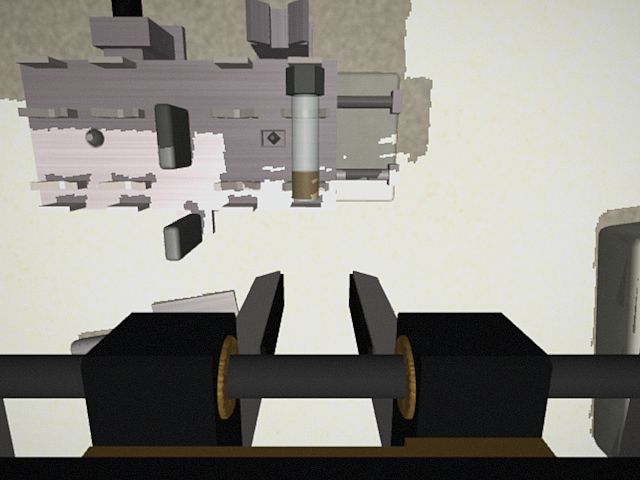

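Tube 1 lies in cradle 4 (x = +96), with its cap in the long bay at about (305,80) and its base at about (305,190). On to the next tube, with a fresh survey.

Run:
```python
from h import *
r=survey("i_surv")
r=[x for x in r if .09<x[2]<.101 and .016<x[3]<.024]
t=min(r,key=lambda x:np.hypot(*(x[0]-[.617,.268])))
print(t); assert np.hypot(*(t[0]-[.617,.268]))<.012
o=pick(t[0],t[1],"i_pick2")
if o>.15: place(.044,"i_place2")
```

```text
px [168  10  38 137] mid [0.4316 0.3384] yaw -2.3 len 0.0972 wid 0.0197
px [408 115  34 121] mid [0.6186 0.2658] yaw 9.5 len 0.0955 wid 0.0196
(array([0.61849968, 0.2665038 ]), np.float64(0.1652616375015489), np.float64(0.09548568152839312), np.float64(0.019613712245060606))
at tube True t27.8 [0.6174 0.2659 0.0034] F [-1.6 -0.7  7.9] open 0.451 M [-0.29  0.05 -0.07]
gripped t28.3 [0.6178 0.2658 0.0034] F [ 2.7 -0.2  5.8] open 0.204 M [ 0.05 -0.85  0.01]
lifted t29.3 [0.618  0.2661 0.1686] F [-0.2 -0.8 -0.5] open 0.210 M [-0.06 -0.12  0.01]
over cradle t31.0 [ 0.592  -0.1968  0.1701] F [ 1.3  0.5 -0.4] open 0.207 M [-0.05 -0.02 -0.05]
set True t32.2 [ 0.5917 -0.1982  0.0843] F [ 0.6 -0.8  4.7] open 0.205 M [-0.21 -0.35 -0.02]
rel t33.3 [ 0.5911 -0.1983  0.1692] F [ 0.  -0.2 -0.6] open 0.327 M [-0.04 -0.04 -0.03]
```

View pics/i_pick2.png

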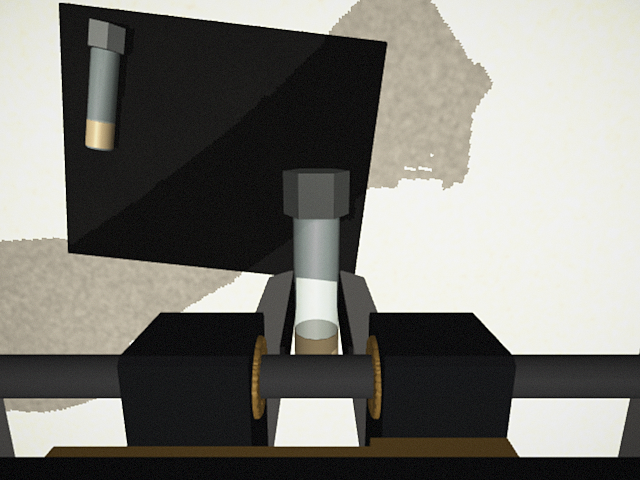

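View pics/i_place2.png

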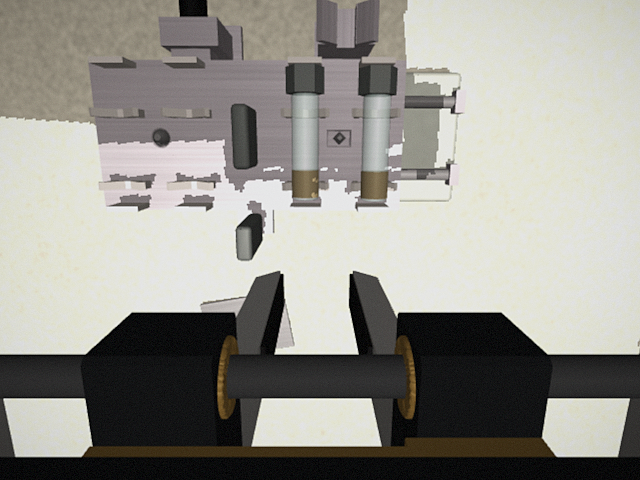

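Tube 2 is in cradle 3, at u≈305. I'll do the third tube with a slightly higher grasp, since the fingertips touched the mat last time.

```bash
sed -i 's/\[\*mid,.0055\],.1,contact_N=8/[*mid,.0065],.07,contact_N=8/' h.py
python3 - <<'E'
from h import *
r=survey("j_surv",(.46,.30))
r=[x for x in r if .09<x[2]<.101 and .016<x[3]<.024]
t=min(r,key=lambda x:np.hypot(*(x[0]-[.4316,.3395])))
print(t); assert np.hypot(*(t[0]-[.4316,.3395]))<.012
o=pick(t[0],t[1],"j_pick3")
if o>.15: place(-.096,"j_place3")
E
```

```text
px [263  10  38 137] mid [0.4322 0.3384] yaw -2.9 len 0.0973 wid 0.0188
(array([0.43231497, 0.34005637]), np.float64(-0.04997722942325571), np.float64(0.09730064294363962), np.float64(0.01878992193049138))
at tube False t38.3 [0.4325 0.3403 0.0069] F [-0.9 -0.2  0.2] open 0.450 M [-0.02 -0.12  0.02]
gripped t38.8 [0.4324 0.3401 0.0066] F [0.7 0.7 2.1] open 0.205 M [-0.07 -0.06 -0.02]
lifted t39.8 [0.432  0.3395 0.169 ] F [-0.7 -0.7 -0.7] open 0.199 M [-0.05 -0.09  0.02]
over cradle t41.7 [ 0.4533 -0.1779  0.1701] F [-0.3  0.6 -0.7] open 0.204 M [-0.04 -0.07  0.04]
set True t42.8 [ 0.4531 -0.1791  0.0872] F [0.5 0.2 4.9] open 0.203 M [-0.19 -0.12  0.06]
rel t43.9 [ 0.4524 -0.179   0.1693] F [-1.1 -0.5 -0.7] open 0.334 M [-0.03 -0.1   0.  ]
```

View pics/j_pick3.png

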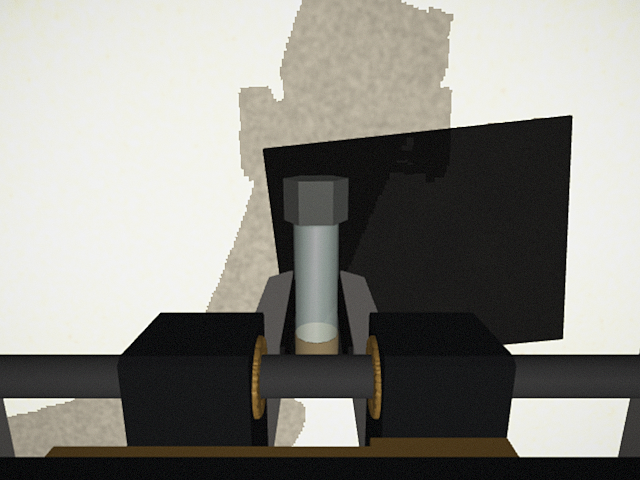

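View pics/j_place3.png

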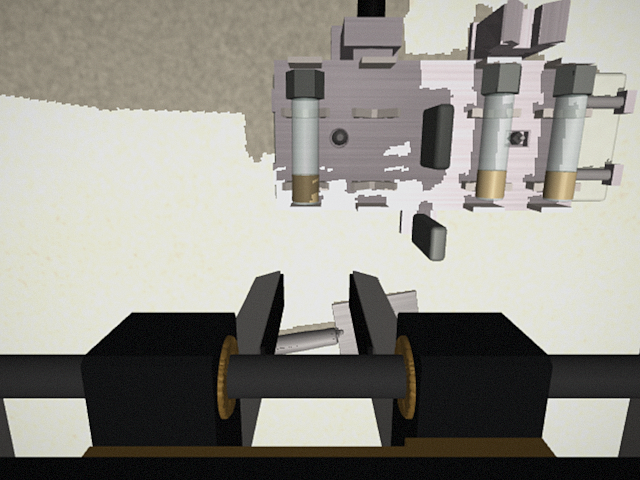

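Tube 3 is in cradle 1. Next I'll measure the tube heights in the cradles, the knob, and the notch from one elevated view and a second place.

Run:
```python
from h import *
a=np.pi/2+PY
for k,(px,py,z) in enumerate([(.02,-.02,.22),(.02,-.045,.19)]):
    t=plate_pt(px,py); move_to([*t,z],q(a)); pause(.3); snap("wrist",f"k{k}"); st()
snap("top","k_top"); snap("side","k_side")
im,d,p=load("k0"); C=cloud(d,p)
Rm=np.array([[np.cos(PY),np.sin(PY)],[-np.sin(PY),np.cos(PY)]])
def loc(P): return np.r_[Rm@(P[:2]-PO),P[2]]
for x in (-.096,.044,.096):
  for y in (-.04,-.02,0,.01,.03,.038):
    Z=.105 if y<.028 else .107
    u,v=np.round(proj([*plate_pt(x,y),Z],p)).astype(int)
    print(x,y,(u,v),np.round(loc(C[v,u]),4))
```

```text
t45.5 [ 0.5658 -0.2064  0.2202] F [-0.8  0.1 -0.1] open 0.335 M [-0.07 -0.06 -0.  ]
 t46.1 [ 0.563  -0.2302  0.1904] F [-0.1 -0.   1.1] open 0.329 M [-0.12 -0.1   0.01]
-0.096 -0.04 (np.int64(166), np.int64(260)) [-0.0956 -0.0391  0.1067]
-0.096 -0.02 (np.int64(164), np.int64(235)) [-0.0953 -0.0195  0.1068]
-0.096 0 (np.int64(162), np.int64(209)) [-0.0949  0.0004  0.1071]
-0.096 0.01 (np.int64(160), np.int64(196)) [-0.0956  0.01    0.1069]
-0.096 0.03 (np.int64(157), np.int64(169)) [-0.0958  0.0297  0.1073]
-0.096 0.038 (np.int64(156), np.int64(157)) [-0.0959  0.0382  0.1068]
0.044 -0.04 (np.int64(348), np.int64(260)) [ 0.0439 -0.039   0.1075]
0.044 -0.02 (np.int64(348), np.int64(235)) [ 0.0438 -0.0203  0.1038]
0.044 0 (np.int64(349), np.int64(209)) [ 4.410e-02 -1.000e-04  1.052e-01]
0.044 0.01 (np.int64(349), np.int64(196)) [0.0437 0.0099 0.1074]
0.044 0.03 (np.int64(350), np.int64(168)) [0.0441 0.0303 0.1076]
0.044 0.038 (np.int64(350), np.int64(157)) [0.0439 0.0381 0.1081]
0.096 -0.04 (np.int64(415), np.int64(260)) [ 0.0953 -0.0394  0.1063]
0.096 -0.02 (np.int64(417), np.int64(235)) [ 0.096  -0.02    0.1054]
0.096 0 (np.int64(418), np.int64(209)) [ 9.570e-02 -1.000e-04  1.051e-01]
0.096 0.01 (np.int64(419), np.int64(195)) [0.0958 0.0103 0.105 ]
0.096 0.03 (np.int64(422), np.int64(168)) [0.0959 0.0303 0.1088]
0.096 0.038 (np.int64(422), np.int64(157)) [0.0957 0.038  0.1074]
```

View pics/k0.png

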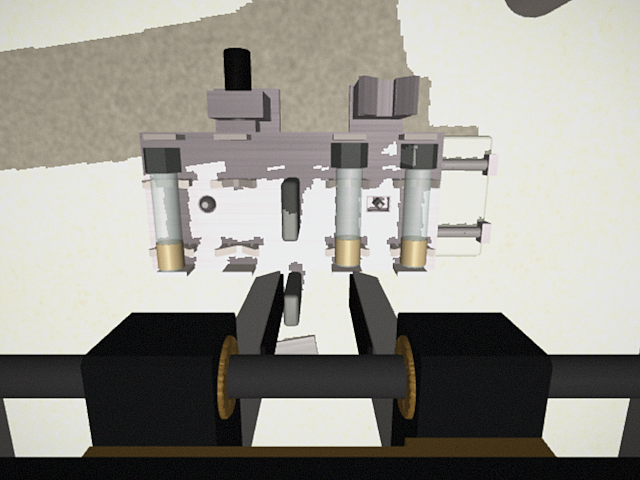

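View pics/k1.png

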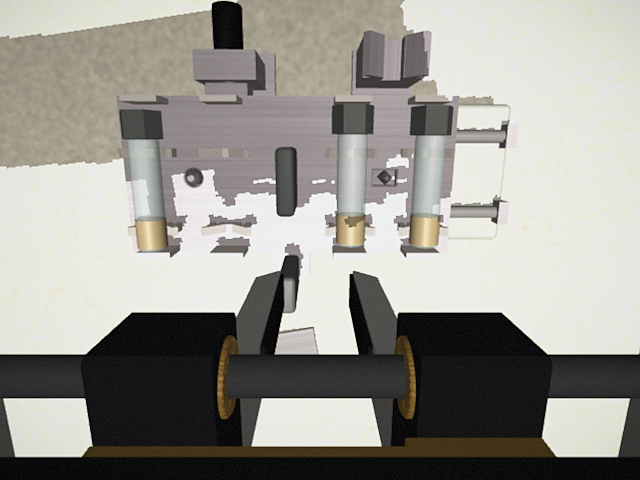

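The tubes are level, with their tops at about 105 mm and caps at about 107 mm, matching a seated tube (95+10). Now a close view of knob and notch.

Run:
```python
from h import *
a=np.pi/2+PY
t=plate_pt(.03,.05); move_to([*t,.17],q(a)); pause(.3); snap("wrist","l0");st()
im,d,p=load("b_top")
print('bottle',ray(321,137,p,.15), 'base?',ray(321,160,p,.0),'beaker',ray(265,160,p,.0))
```

```text
t47.1 [ 0.5857 -0.1386  0.17  ] F [-0.9 -1.1  0.5] open 0.331 M [ 0.01 -0.09 -0.03]
bottle [ 0.7851893  -0.02407677  0.15      ] base? [ 0.77155824 -0.02832578  0.        ] beaker [0.77099028 0.10332511 0.        ]
```

View pics/l0.png

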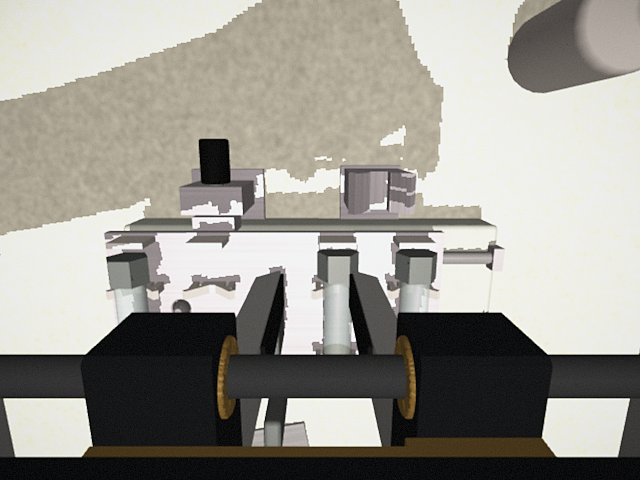

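Run:
```python
from h import *
Rm=np.array([[np.cos(PY),np.sin(PY)],[-np.sin(PY),np.cos(PY)]])
for t in ("l0","k1"):
    im,d,p=load(t); C=cloud(d,p); L=np.concatenate([(C[...,:2]-PO)@Rm.T,C[...,2:]],-1)
    g=im.max(2)
    x,y,z=L[...,0],L[...,1],L[...,2]
    m=(g<55)&(y>.06)&(y<.17)&(x>-.08)&(x<.02)&(z>.03)
    P=L[m]; print(t,'knob n',m.sum(),'min',np.percentile(P,1,axis=0).round(4),'max',np.percentile(P,99,axis=0).round(4),'med',np.median(P,axis=0).round(4))
    for n,(x0,x1,y0,y1,z0,z1) in dict(cheek=(-.08,.02,.06,.12,.055,.075),notchtop=(.04,.13,.055,.12,.068,.085),notchfloor=(.05,.13,.055,.12,.045,.062)).items():
        m=(x>x0)&(x<x1)&(y>y0)&(y<y1)&(z>z0)&(z<z1)&(g>60); P=L[m]
        if m.sum()>10: print(n,m.sum(),np.percentile(P,2,axis=0).round(4),np.percentile(P,98,axis=0).round(4),np.median(P,axis=0).round(4))
    c,s=None,None
im=load("l0")[0]
cv2.imwrite("pics/l_z.png",cv2.resize(im[125:235,170:430],(780,330),interpolation=cv2.INTER_CUBIC)[:,:,::-1])
d=load("l0")[1];p=load("l0")[2];C=cloud(d,p);L=np.concatenate([(C[...,:2]-PO)@Rm.T,C[...,2:]],-1)
for v in (172,185,200,210): print(v,[(u,*np.round(L[v,u]*1000).astype(int)) for u in range(338,420,6)])
```

```text
l0 knob n 28873 min [-0.0482  0.0643  0.0587] max [0.0191 0.1144 0.3052] med [0.0012 0.0759 0.2917]
cheek 2374 [-0.0655  0.0609  0.0583] [-0.0225  0.0879  0.0703] [-0.0436  0.0765  0.0688]
notchtop 2214 [0.0482 0.0553 0.0683] [0.111  0.0973 0.0788] [0.0843 0.0805 0.0747]
notchfloor 816 [0.0534 0.07   0.048 ] [0.0908 0.0976 0.0614] [0.0759 0.0855 0.0549]
k1 knob n 1418 min [-0.0591  0.0678  0.0538] max [-0.0337  0.1199  0.0655] med [-0.0429  0.1048  0.0614]
cheek 2456 [-0.0654  0.061   0.0581] [-0.0226  0.0873  0.0705] [-0.0436  0.0755  0.0689]
notchtop 2059 [0.0528 0.0556 0.0684] [0.0981 0.097  0.079 ] [0.0844 0.0829 0.075 ]
notchfloor 887 [0.0534 0.0695 0.0465] [0.091  0.0969 0.0608] [0.0758 0.0812 0.0551]
172 [(338, np.int64(49), np.int64(94), np.int64(1)), (344, np.int64(53), np.int64(94), np.int64(13)), (350, np.int64(54), np.int64(98), np.int64(62)), (356, np.int64(58), np.int64(98), np.int64(63)), (362, np.int64(63), np.int64(98), np.int64(61)), (368, np.int64(67), np.int64(98), np.int64(62)), (374, np.int64(72), np.int64(97), np.int64(56)), (380, np.int64(77), np.int64(97), np
[... 1678 characters left out ...]
int64(1))]
210 [(338, np.int64(49), np.int64(60), np.int64(0)), (344, np.int64(54), np.int64(62), np.int64(13)), (350, np.int64(54), np.int64(72), np.int64(74)), (356, np.int64(58), np.int64(73), np.int64(77)), (362, np.int64(62), np.int64(72), np.int64(73)), (368, np.int64(67), np.int64(71), np.int64(68)), (374, np.int64(79), np.int64(63), np.int64(14)), (380, np.int64(84), np.int64(63), np.int64(15)), (386, np.int64(90), np.int64(62), np.int64(13)), (392, np.int64(84), np.int64(71), np.int64(67)), (398, np.int64(87), np.int64(72), np.int64(73)), (404, np.int64(91), np.int64(72), np.int64(74)), (410, np.int64(95), np.int64(73), np.int64(78)), (416, np.int64(118), np.int64(60), np.int64(0))]
```

View pics/l_z.png

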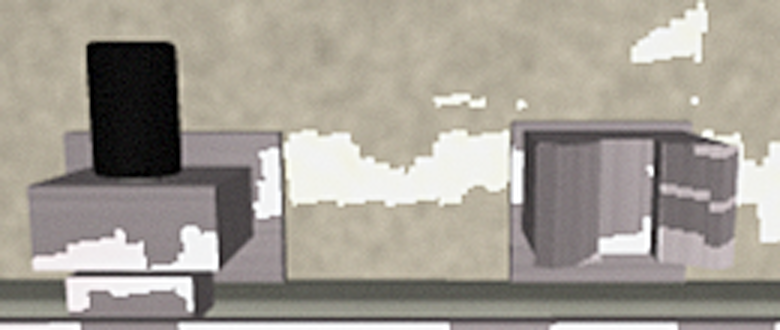

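In shaker coordinates the bore is at (-44, 88) mm and the notch at (76, 97.5) mm, with its floor at about 54 mm. They are 120 mm apart, as stated. The knob centre is about (-44, 104). I'll check the knob's x by ray, then grasp it and draw it out.

Run:
```python
from h import *
Rm=np.array([[np.cos(PY),np.sin(PY)],[-np.sin(PY),np.cos(PY)]])
im,d,p=load("l0"); print('knob',[ (Rm@(ray(u,v,p,.052)[:2]-PO)).round(4) for u,v in ((214.3,150),(214.6,175))])
im,d,p=load("k_top"); r=ray(340,266,p,.055); print('top knob',(Rm@(r[:2]-PO)).round(4))
a=np.pi/2+PY; t=plate_pt(-.044,.1055)
command_gripper(.45,40); move_to([*t,.12],q(a)); r=line_to([*t,.035],.08,contact_N=8); st(f'down {r}')
command_gripper(0,40); st('grip'); pause(.2); st()
u=plate_pt(-.044,.1055+.06)
r=line_to([*u,.035],.05,contact_N=25); o=st(f'drawn {r}'); snap("wrist","m0"); snap("side","m0s")
```

```text
knob [array([-0.0443,  0.113 ]), array([-0.0452,  0.095 ])]
top knob [-0.0431  0.1092]
down False t49.2 [ 0.5205 -0.0726  0.0354] F [0.1 0.1 0.5] open 0.452 M [-0.02 -0.1  -0.01]
grip t49.7 [ 0.5203 -0.0727  0.0351] F [-0.4 -0.4  1.4] open 0.226 M [-0.13  0.06  0.05]
 t49.9 [ 0.5203 -0.0726  0.0351] F [ 0.9 -1.4  1.2] open 0.226 M [-0.21 -0.01  0.01]
drawn False t51.2 [ 0.5285 -0.0135  0.035 ] F [-0.1  0.  -0.5] open 0.222 M [-0.05 -0.13  0.01]
```

View pics/m0.png

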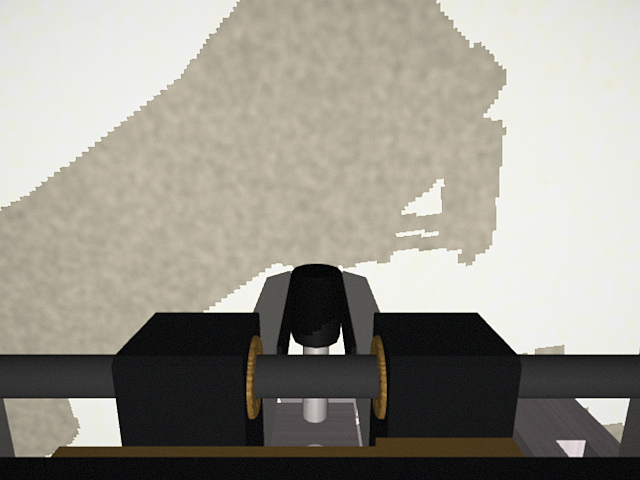

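View pics/m0s.png

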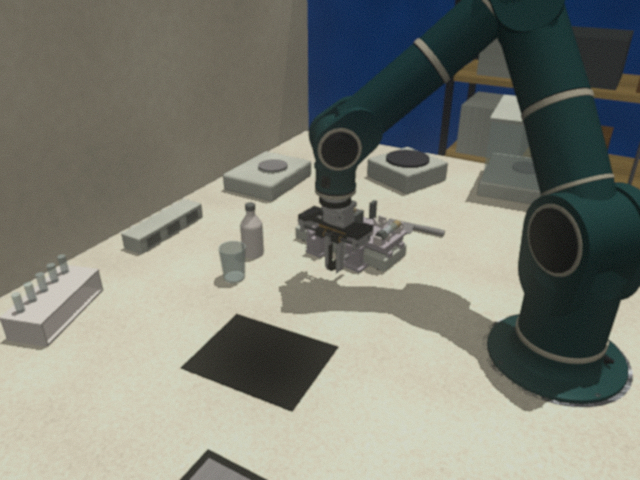

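Run:
```python
from h import *
Rm=np.array([[np.cos(PY),np.sin(PY)],[-np.sin(PY),np.cos(PY)]])
im,d,p=load("m0"); 
for u,v,z in ((316,265,.058),(316,265,.052),(316,345,.058),(316,345,.052),(315,421,.052),(315,421,.047)): 
    r=Rm@(ray(u,v,p,z)[:2]-np.array([.5285,-.0135])); print((u,v,z),r.round(4))
u=plate_pt(-.044,.1055+.06); w=plate_pt(.076,.1175+.03); x=plate_pt(.076,.1175)
line_to([*u,.095],.12); line_to([*w,.095],.12); line_to([*x,.095],.1); pause(.4); st('over'); snap("wrist","n0")
```

```text
(316, 265, 0.058) [-0.0001  0.0193]
(316, 265, 0.052) [-0.0001  0.0174]
(316, 345, 0.058) [-0.0001 -0.0168]
(316, 345, 0.052) [-0.0001 -0.02  ]
(315, 421, 0.052) [-0.0006 -0.0593]
(315, 421, 0.047) [-0.0006 -0.0632]
over t54.0 [ 0.6408 -0.077   0.095 ] F [-0.3  0.3 -0.9] open 0.224 M [-0.02 -0.1  -0.01]
```

View pics/n0.png

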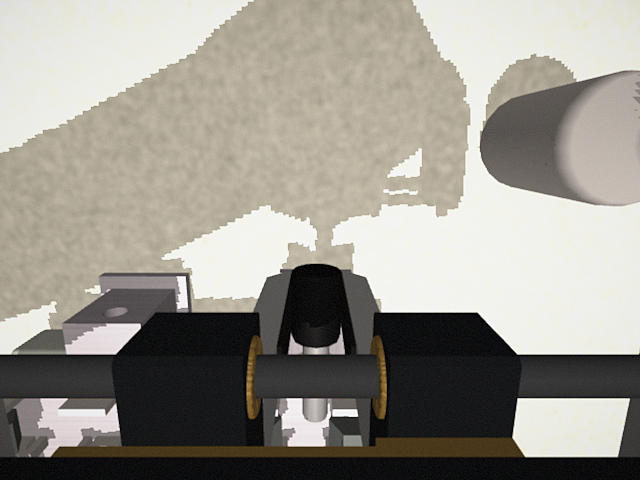

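The shank is over the slot at u≈316 and the pin is held straight. I'll lower it under contact.

Run:
```python
from h import *
x=plate_pt(.076,.1175)
line_to([*x,.065],.06); r=line_to([*x,.041],.02,contact_N=5); st(r); pause(.2); st(); snap("wrist","o0")
```

```text
True t55.7 [ 0.6407 -0.0772  0.0434] F [ 0.3 -0.4  6.5] open 0.222 M [-0.18 -0.    0.02]
 t55.9 [ 0.6407 -0.0772  0.0434] F [-0.9  0.7  5.2] open 0.221 M [-0.12  0.   -0.01]
```

View pics/o0.png

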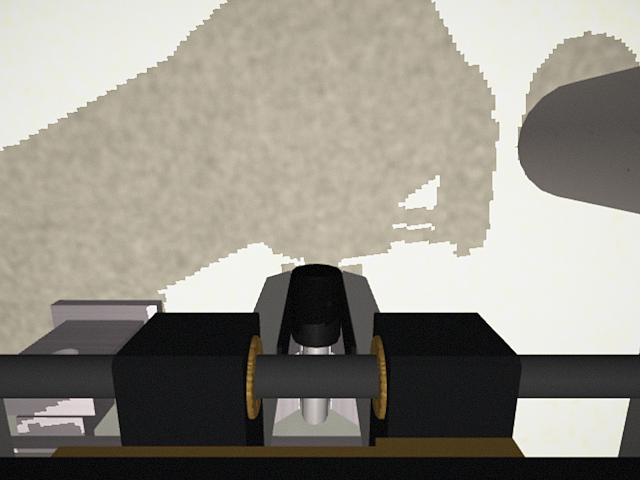

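Contact came at TCP z 0.0434, against 0.043 expected on the slot floor. I'll release and inspect.

Run:
```python
from h import *
Rm=np.array([[np.cos(PY),np.sin(PY)],[-np.sin(PY),np.cos(PY)]])
x=plate_pt(.076,.1175); a=np.pi/2+PY
command_gripper(.42); line_to([*x,.14],.12); 
t=plate_pt(.03,.04); move_to([*t,.18],q(a)); pause(.3); st(); snap("wrist","p0")
im,d,p=load("p0"); C=cloud(d,p); L=np.concatenate([(C[...,:2]-PO)@Rm.T,C[...,2:]],-1); x,y,z=[L[...,i] for i in range(3)]; g=im.max(2)
m=(g<50)&(x>.05)&(x<.10)&(y>.085)&(y<.15)&(z<.09); P=L[m];print(m.sum(),np.percentile(P,2,axis=0).round(4),np.percentile(P,98,axis=0).round(4),np.median(P,axis=0).round(4))
v,u=np.nonzero(m);uc=int(np.median(u));print(uc,v.min(),v.max())
for vv in range(v.min()-2,v.max()+45,4): print(vv,np.round(L[vv,uc],4))
cv2.imwrite("pics/p_z.png",cv2.resize(im[100:260,300:460],(600,600),interpolation=cv2.INTER_CUBIC)[:,:,::-1])
```

```text
t58.2 [ 0.5847 -0.1467  0.1796] F [-0.4  1.   0.1] open 0.425 M [-0.01 -0.09  0.01]
1328 [0.0653 0.1023 0.0624] [0.0845 0.1321 0.0725] [0.0741 0.1174 0.0702]
379 109 161
107 [0.0836 0.1403 0.0009]
111 [0.0734 0.1315 0.0701]
115 [0.0735 0.1288 0.0702]
119 [0.0735 0.1261 0.0709]
123 [0.0736 0.1235 0.0709]
127 [0.0734 0.1207 0.0726]
131 [0.0739 0.1181 0.07  ]
135 [0.0738 0.1154 0.0714]
139 [0.0739 0.1127 0.0712]
143 [0.074  0.1099 0.0714]
147 [0.0743 0.1072 0.0702]
151 [0.0742 0.1044 0.0711]
155 [0.0743 0.1017 0.0714]
159 [0.0752 0.0987 0.0661]
163 [0.0752 0.0959 0.0672]
167 [0.0752 0.0931 0.0676]
171 [0.0755 0.0902 0.0664]
175 [0.0753 0.0875 0.0684]
179 [0.0756 0.0845 0.0675]
183 [0.0759 0.0815 0.0663]
187 [0.0758 0.0787 0.0673]
191 [0.0758 0.0759 0.0678]
195 [0.0762 0.0728 0.0665]
199 [0.0762 0.0698 0.0667]
203 [0.0764 0.0668 0.0663]
```

View pics/p0.png

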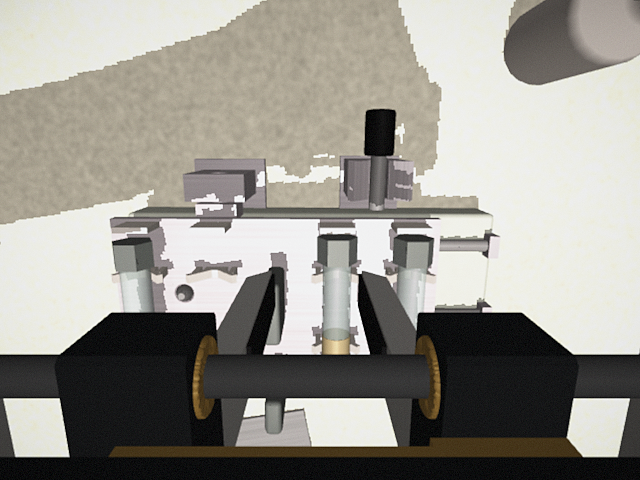

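View pics/p_z.png

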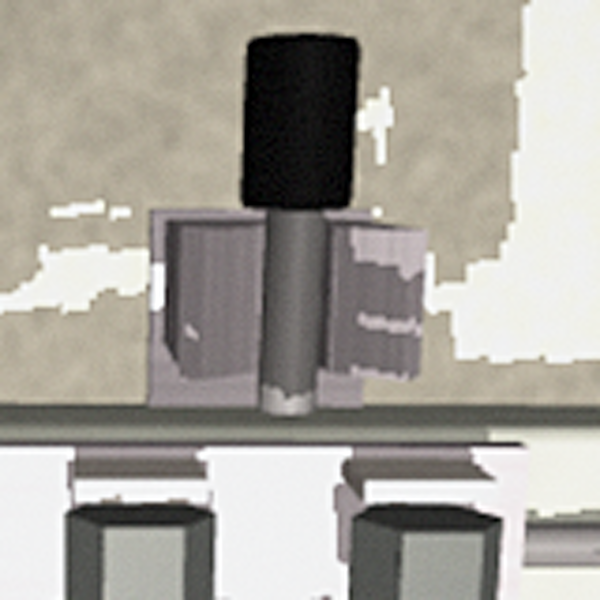

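The pin lies level in the slot, with the shank top at 66.5 mm and the axis at about 60 mm. The knob is just outside the block, its centre about 18.5 mm from the face. Now I'll grip the tab and slide the carriage.

Run:
```python
from h import *
a=np.pi/2+PY; t=plate_pt(0,-.075)
command_gripper(.35,30); move_to([*t,.16],q(a)); r=line_to([*t,.089],.08,contact_N=8); st(f'down {r}')
command_gripper(0,30); st('grip')
r=line_to([*plate_pt(.0515,-.075),.089],.04,contact_N=15); o=st(f'slid {r}'); pause(.3); o=st()
Rm=np.array([[np.cos(PY),np.sin(PY)],[-np.sin(PY),np.cos(PY)]]); print('local',Rm@(o['position'][:2]-PO))
```

```text
down False t60.1 [ 0.5391 -0.2576  0.0895] F [0.2 0.1 0.2] open 0.350 M [-0.01 -0.09  0.01]
grip t60.6 [ 0.5389 -0.2576  0.0892] F [-1.8  0.1  3.3] open 0.125 M [-0.07  0.03 -0.05]
slid True t61.8 [ 0.5884 -0.2646  0.0892] F [-2.9  0.1  7.5] open 0.121 M [ 0.04  0.36 -0.06]
 t62.1 [ 0.5884 -0.2646  0.0892] F [-2.6  0.8  8.3] open 0.127 M [ 0.02  0.27 -0.04]
local [ 0.05004277 -0.07518911]
```

Run:
```python
from h import *
Rm=np.array([[np.cos(PY),np.sin(PY)],[-np.sin(PY),np.cos(PY)]]);a=np.pi/2+PY
r=line_to([*plate_pt(.0535,-.075),.089],.02,contact_N=18); o=st(f'push {r}'); print('local',Rm@(o['position'][:2]-PO))
command_gripper(.35); o=st('rel');  print('local',Rm@(o['position'][:2]-PO)); line_to([*plate_pt(.0505,-.075),.16],.12)
t=plate_pt(.05,-.06); move_to([*t,.24],q(a)); pause(.3); snap("wrist","r0")
im,d,p=load("r0"); C=cloud(d,p); L=np.concatenate([(C[...,:2]-PO)@Rm.T,C[...,2:]],-1)
x,y,z=[L[...,i] for i in range(3)]
m=(z>.112)&(z<.128)&(y<-.055)&(y>-.095)&(x>0)&(x<.1);P=L[m];print('tab',np.median(P,axis=0),np.percentile(P,2,axis=0),np.percentile(P,98,axis=0))
m=(z>.112)&(z<.128)&(abs(y)<.03)&(x>.02)&(x<.08);P=L[m];print('handle',P.mean(0))
for cx in (-.046,.094,.146):
  for yy in (-.04,-.01,.012,.038):
    u,v=np.round(proj([*plate_pt(cx,yy),.105],p)).astype(int); print(cx,yy,np.round(L[v,u],4))
move_to([.40,-.36,.30],q(np.pi/2)); pause(.3); snap("top","r_top"); snap("side","r_side");st()
```

```text
push True t62.3 [ 0.5883 -0.2646  0.0892] F [-5.4 -0.3 10. ] open 0.122 M [-0.01  0.67  0.02]
local [ 0.04993938 -0.07522295]
rel t62.9 [ 0.5881 -0.2646  0.0886] F [0.2 0.3 0.2] open 0.352 M [-0.05 -0.12 -0.01]
local [ 0.04980582 -0.07521929]
tab [ 0.05010429 -0.07363361  0.12152444] [ 0.04464916 -0.08634121  0.11338284] [ 0.05556462 -0.06239236  0.12296591]
handle [ 0.04975645 -0.00030217  0.11745313]
-0.046 -0.04 [-0.0458 -0.0397  0.106 ]
-0.046 -0.01 [-0.0457 -0.0099  0.1071]
-0.046 0.012 [-0.046   0.0118  0.1058]
-0.046 0.038 [-0.0449  0.0377  0.1081]
0.094 -0.04 [ 0.0936 -0.0396  0.106 ]
0.094 -0.01 [ 0.0942 -0.01    0.1061]
0.094 0.012 [0.0942 0.0118 0.1059]
0.094 0.038 [0.0939 0.0377 0.1073]
0.146 -0.04 [ 0.1458 -0.0396  0.1059]
0.146 -0.01 [ 0.1461 -0.01    0.106 ]
0.146 0.012 [0.1461 0.0118 0.1058]
0.146 0.038 [0.1451 0.0377 0.1075]
 t65.7 [ 0.4004 -0.3597  0.2999] F [ 0.9 -0.4  0.1] open 0.346 M [-0.05 -0.07 -0.02]
```

View pics/r0.png

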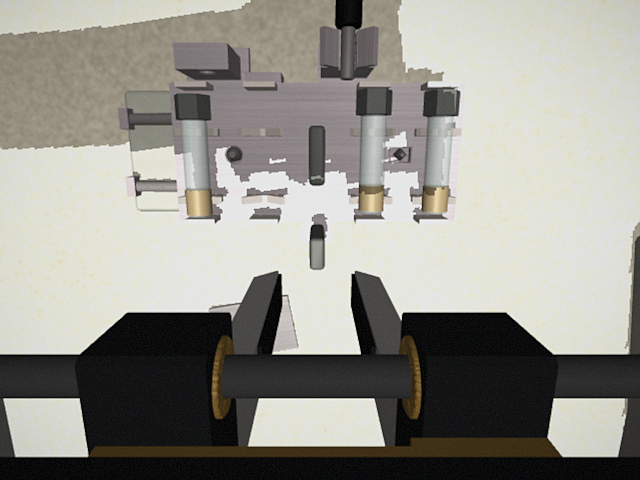

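View pics/r_top.png

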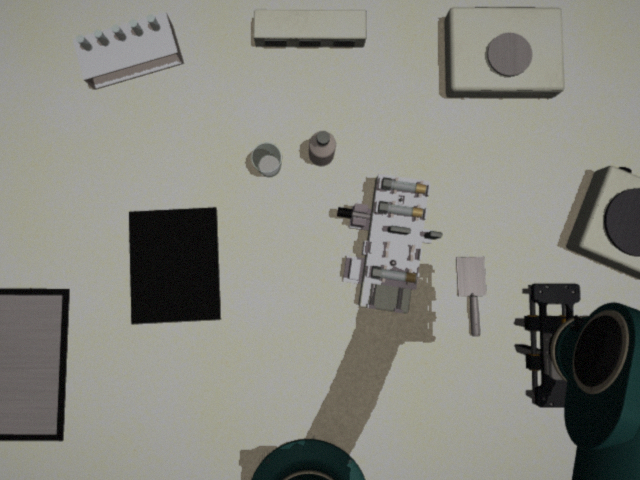

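View pics/r_side.png

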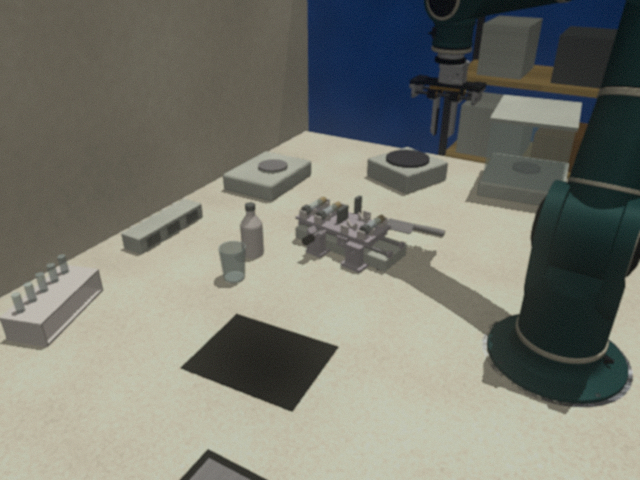

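The carriage is hard against its far stop (tab and handle read +50 mm). All three tubes are level in their cradles, the pin is parked, and the bystanders are at their original pixels. Handing in.

```bash
python3 -c "
from h import *
st(); hand_in()"
```

```text
t65.7 [ 0.4004 -0.3597  0.2999] F [ 0.9 -0.4  0.1] open 0.346 M [-0.05 -0.07 -0.02]
the job is handed in; nothing more can be done
```

The tube shaker is ready to run, and I handed the job in at about 66 s of the 210 s allowed. With the carriage still locked, I seated the plate on both locating pins. I then laid the three tubes that were present in cradles 4, 3 and 1, caps in the long bays. After that I drew the locking pin, parked it in the notch and slid the carriage to its far stop.

**What the last checks showed:**
- **Plate:** the top is level at about 76 mm (75 mm expected; the depth readings ran about 1 mm high). Both pins show in the hole and slot.
- **Tubes:** all three are level, with tops at about 106 mm, and still in their cradles after the slide.
- **Pin:** it is level in the slot with its axis at about 60 mm. The knob centre was about 18.5 mm out from the block, 1.5 mm further than the nominal 17 mm; I left it there.
- **Carriage:** it reads 49.9–50.1 mm, and a further push did not move it.
- **Bystanders:** the beaker, bottle and spatula are where they were in the first picture.

One thing went slightly off: the fingertips touched the mat lightly (about 8 N) when picking up the second tube. I saw no tube displaced and no slip of the grip, so nothing needed putting back.

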